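Bring the forge's interlocked gas levers on line

ROBOT

A 6-joint arm with a two-finger parallel gripper is mounted at the origin on the work surface. World frame = base frame: x ahead of the robot, y to its left, z up, the work surface at z = 0. Lengths are in mm, angles in degrees, forces in N, time in s.
With the tool pointing down it reaches from about 300 to 850 mm from the base axis. Payload 4.2 kg.
Tool frame: the origin (TCP) lies on the centre line of the jaws, within the pads' length; the fingertips stand 11 mm ahead of it and the grasp point (between the pads) lies 8 mm behind it; z points along the fingers, y is the line along which they close (so a half turn about z gives the same grasp; the last joint's range is limited). The gripper opens to 91 mm and grips with 3 to 60 N. Pads are 32 mm wide; open, the fingers measure 118 mm over their backs; the gripper's body (76 mm by 178 mm) begins 60 mm behind the grasp point.
Start: joints at [69.729, 18.312, 89.639, -0, 72.044, -1.146], TCP at [188.393, 543.277, 224.976] pointing down, gripper open.
Joint ranges: [-177.97, 177.97], [-48.28, 115.42], [12.27, 149.76], [-77.06, 257.06], [2.81, 150.46], [-146.56, 146.56]. Speed limits (degrees/s): [147.25, 147.25, 180, 180, 180, 180].

INTERFACE

Orientations are given as [roll, pitch, yaw] about the fixed x, y, z axes, in that order (R = Rz(yaw) Ry(pitch) Rx(roll)).
In Python, from workcell import env, grab_frame, camera_model, models gives the robot as it stands.
- The arm moves only by the shell command python3 -m crank 'ROWS' [FORCE]. ROWS is text: rows parted by semicolons, each of 7 numbers parted by spaces: the closure, from -1 (fully open) to 1 (shut), so that 0 is half open, then the shift along the tool's x, y, z in mm, then the turn, a rotation vector about the tool's x, y, z in degrees. A call has 1 to 10 rows; each row shifts and turns the commanded pose from where the row before left it, along the tool's axes as they then stand; what a row does not reach is not made up. A row lasts 1/8 s, in which the tool goes at most 62.5 mm and 10.7 degrees, less where a joint would pass 70% of its speed; a pose out of reach is approached as far as the arm can. A call is refused whole if a number of a shift passes 62.5 or a number of a turn 10.7, either way. A call with a gripper value outside its range is refused whole. The fingers move at their own pace and stop on an object; FORCE is the grip in N (left out, the last holds). Time passes only in rows, so rows that do not move let the fingers close. It gives the time, the measured TCP pose, the force, the opening and the grip force at its end, in the units of the state.
- env.state(): the state, without advancing time (a new reading comes with each control period).
- grab_frame(name): name is "scene" or "side" or "wrist"; returns the picture (480x640x3 uint8, blue, green, red); there is no depth.
- camera_model(name): a dict with "K" (3x3 intrinsics, pixels), "R" (3x3) and "t" (3): a world point X has camera coordinates R X + t; the wrist camera has in their place "mount" (4x4, takes a point from camera to tool coordinates, whose origin is the TCP and whose axes are the flange's). Camera axes: x right, y down, z forward; pixel columns grow to the right and rows downward; lengths in mm; the calibration is good to about 2 mm. A picture is of the moment at which its call begins: read the wrist's pose just before it. camera_model takes no time and is no camera call.
- env.job_done(): hands the job in; it is judged then, once.
Trained networks look in the newest picture that a camera, given by its name, has taken for a name from the list of things; names that differ only in an ending like _2 or _b are one class to them, and where a whole thing is asked for, a point or a joint stands for the part that bears it (a point fixed in the world has none). Each returns a list of dicts, best first, with "p" (0 to 1); they miss things now and then, are a little off and sometimes report something else, mostly with a low value. They report only what shows in the picture. A call takes as long as a camera call.
- models.search_frame(name, camera): "point" ([x, y, z] in mm, in world coordinates, good to about 4 mm: the middle of the surface that is visible of it).
The state is a dict: "time_s": time; "qpos": joint angles; "qvel": joint speeds; "effort": joint torques, N m; "ee_pos": TCP position; "ee_rot": TCP orientation; "force": force on the tool from outside, world axes, zero at the start; "torque": the same for the moment, N m; "gripper_width": finger opening in mm; "gripper_force": force on a finger pad.
Only numpy, scipy, OpenCV 4.12 (cv2) and the standard library are available. Lean on these libraries where they do the work, as an engineer would, in place of code of your own. Each camera call takes 0.05 s, during which the arm holds its last target. There are 200 camera calls.

TASK

Bring the forge's gas desk on line: swing the isolating lever (the one with the flat paddle end) away from shut until the interlock frees the burner lever (ball end), then swing the burner lever fully over to its stop. The worn linkage releases at a different place each time, so feel for it: nudge the burner lever lightly and, if it stays blocked, never force it but shift the isolating lever a little further and try again. Leave the other things on the bench undisturbed and let go of everything at the end.

Things in the scene. Friction and masses are not known exactly. Their poses are not given: they have to be found in the camera images.
- desk: Grey steel box, 250 (its x) x 440 (its y) x 100 mm high, fixed; a pipe on its far side reaches 175 mm from its centre, 66 mm high. Origin: centre of underside, z up. Two upright shafts on its top at x -35 mm: isolator's at y +75, burner's at y -75 mm, each on a fixed collar of 30 mm radius, 22 mm high. Between them a cover and a gauge, at most 12 mm high. The interlock is inside, unseen.
- isolator_lever (a point): Isolating lever: a level aluminium bar 22 mm wide, 18 mm thick, ending in a black flat paddle 44 mm wide, 105 to 145 mm from the shaft. Origin: on the shaft's axis at mid-thickness, 135 mm above the bench (26 mm free under the bar); x along the bar to the paddle, z up. Push it sideways on the plain bar (35 to 95 mm out), about 4 N at 75 mm; it stays where it is left.
- burner_lever (a point): Burner lever: the same bar at the same height, ending in a black ball, 40 mm across, centred 128 mm from the shaft. Origin and axes as for the isolating lever. Push it sideways on the plain bar (35 to 105 mm out), 3 to 4 N at 75 mm when free; it stays where it is left. Pushing it with more than 45 N counts as forcing the interlock.
- isolator (a joint): Isolating lever, rad. 0 = shut, pointing along the desk's +y; grows clockwise from above, towards the desk's +x. Limits -0.4, 1.6; starts -0.2 to 0.15. It frees the burner lever only within about 0.1 of a release angle somewhere in 0.5 to 1.2, different each start, unseen, without a click; past that it blocks again (it can be pushed back). It is locked while the burner lever is over.
- burner (a joint): Burner lever, rad. 0 = off (as it starts), pointing along the desk's -y; grows counter-clockwise from above, towards the desk's +x, to a hard stop at 0.9. Blocked, it stops dead at 0.05 to 0.07. Stopping at 0.08 to 0.2, it has caught the edge of the release: press firmer (to 20 N) or bring it back to 0 and shift the isolating lever by 0.05. Past 0.2 it is free all the way.
- hammer: Hammer, 260 mm, lying on the bench: a bystander.
- bowl: Small copper bowl, 110 mm across, 50 mm high: a bystander.
- jar: Amber glass jar, 64 mm across, 100 mm high: a bystander.
- billet: Dark steel bar, 120 x 45 x 30 mm, lying on the bench: a bystander.

How it is judged:
By the outcome, as a careful person would: the job done as asked, in the order asked, and still so for the second after the job is handed in, with the robot touching nothing.
It also fails if it takes over 72 s, if anything falls off the work surface, if the arm or the gripper's body presses on something with over 40 N, if the wrist force passes 120 N, or if a joint passes its speed limit or range.

## Working session

There is one attempt and no reset: what is moved stays moved. The work goes in short steps, Python scripts to look and compute and a shell command to move; the robot and the scene stay as the last step left them, time stands still between calls to the robot, and variables do not carry over. Pictures are saved under pics/ and viewed, at most 10 in all, crops included, and the job is handed in when it is done.

```bash
mkdir -p pics
python3 - <<'E'
from workcell import env, grab_frame, camera_model, models
import cv2
s=env.state();print({k:s[k] for k in('time_s','ee_pos','ee_rot','force','gripper_width')})
for c in('scene','side'):
    cv2.imwrite(f'pics/{c}0.png',grab_frame(c))
    for n in('desk','isolator_lever','burner_lever','hammer','bowl','jar','billet'):
        r=models.search_frame(n,c)
        print(c,n,[([round(v) for v in d['point']],round(d['p'],2)) for d in r[:2]])
E
```

```text
{'time_s': 0.0, 'ee_pos': array([188.2435516 , 542.81162487, 224.1218963 ]), 'ee_rot': array([-1.79899312e+02, -1.34444112e-03,  1.60872991e+02]), 'force': array([-0.35746565,  0.48327472, -0.68513845]), 'gripper_width': 91.20200362859954}
scene desk [([621, 106, 101], 0.82)]
scene isolator_lever [([577, 192, 143], 0.86)]
scene burner_lever [([553, -79, 145], 0.71)]
scene hammer [([403, 491, 28], 0.6), ([670, 442, 34], 0.57)]
scene bowl [([422, -505, 35], 0.83)]
scene jar [([576, -452, 69], 0.87)]
scene billet [([666, 446, 35], 0.71)]
side desk [([597, 166, 103], 0.74)]
side isolator_lever [([573, 208, 146], 0.87), ([664, 458, 32], 0.31)]
side burner_lever [([551, -64, 147], 0.75)]
side hammer [([388, 495, 23], 0.96), ([549, -66, 144], 0.7)]
side bowl [([428, -501, 35], 0.77), ([550, -67, 145], 0.57)]
side jar [([570, -452, 71], 0.85)]
side billet [([666, 460, 32], 0.89)]
```

View pics/scene0.png

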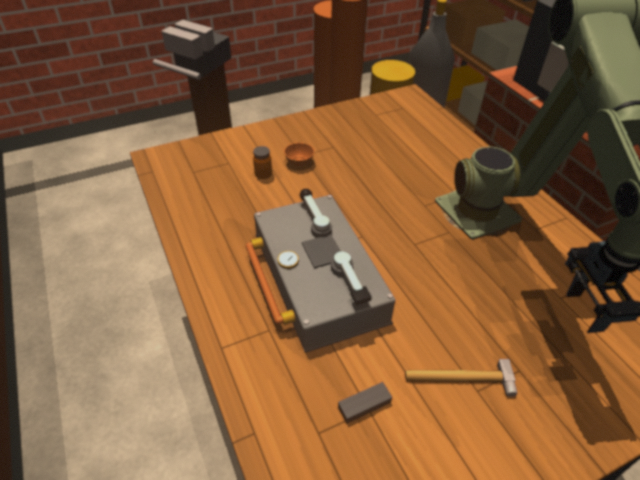

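View pics/side0.png

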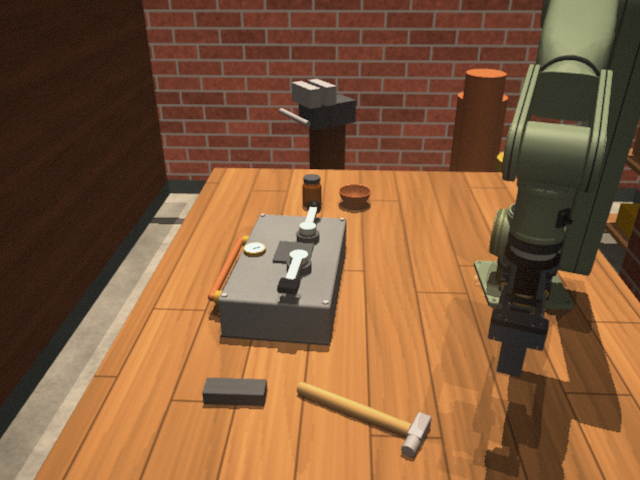

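The scene view shows the desk with the isolator shaft at (343,258), paddle at (360,293), burner shaft at (320,222) and ball at (306,195). In the side view these are at (298,260), (289,284), (307,230) and (313,209). The hammer, billet, bowl and jar are well away from the desk, and the pipe is on its far side.

```bash
cat > h.py <<'E'
from workcell import env, grab_frame, camera_model, models
import numpy as np, cv2
from scipy.spatial.transform import Rotation as Ro
def cam(c,st=None):
    m=camera_model(c);K=np.array(m['K'])
    if c!='wrist': return K,np.array(m['R']),np.array(m['t'])
    st=st or env.state();T=np.eye(4);T[:3,:3]=Ro.from_euler('xyz',st['ee_rot'],degrees=True).as_matrix();T[:3,3]=st['ee_pos']
    W=np.linalg.inv(T@np.array(m['mount']));return K,W[:3,:3],W[:3,3]
def plane(M,px,z):
    K,R,t=M;d=R.T@np.linalg.solve(K,[*px,1]);o=-R.T@t;return o+d*(z-o[2])/d[2]
def tri(Ms,pxs):
    A=0;b=0
    for (K,R,t),p in zip(Ms,pxs):
        d=R.T@np.linalg.solve(K,[*p,1]);d/=np.linalg.norm(d);P=np.eye(3)-np.outer(d,d);A=A+P;b=b+P@(-R.T@t)
    return np.linalg.solve(A,b)
def toolshift(dworld):
    s=env.state();return Ro.from_euler('xyz',s['ee_rot'],degrees=True).as_matrix().T@np.array(dworld)
E
python3 - <<'E'
from h import *
S,D=cam('scene'),cam('side')
for n,a,b in(('isoshaft',(343,258),(298,260)),('paddle',(360,293),(289,284)),('bshaft',(320,222),(307,230)),('ball',(306,195),(313,209)),('c1',(258,213),(263,215)),('c2',(330,198),(346,218)),('c3',(390,297),(331,318)),('c4',(302,333),(227,314))):
    print(n,tri([S,D],[a,b]).round(),plane(S,a,144 if n[0]!='c' else 100).round(),plane(D,b,144 if n[0]!='c' else 100).round())
print(camera_model('wrist')['mount'])
E
```

```text
isoshaft [564. 113. 128.] [567. 121. 144.] [564. 147. 144.]
paddle [577. 234. 134.] [582. 241. 144.] [575. 249. 144.]
bshaft [555. -43. 125.] [563. -26. 144.] [553.  -4. 144.]
ball [ 546. -160.  130.] [ 552. -147.  144.] [ 545. -129.  144.]
c1 [ 692. -182.   97.] [ 693. -178.  100.] [ 691. -175.  100.]
c2 [ 460. -164.   95.] [ 470. -151.  100.] [ 455. -167.  100.]
c3 [480. 229.  50.] [499. 255. 100.] [482. 307. 100.]
c4 [726. 217.  35.] [745. 260. 100.] [702. 303. 100.]
[[ 3.92491510e-04 -9.70474116e-01 -2.41204967e-01  6.74483682e+01]
 [ 9.99999092e-01  7.00380546e-05  1.34541606e-03 -1.95841459e-01]
 [-1.28879793e-03 -2.41205276e-01  9.70473263e-01 -1.59313916e+02]
 [ 0.00000000e+00  0.00000000e+00  0.00000000e+00  1.00000000e+00]]
```

```bash
python3 -m crank '1 -36 -27 -25 0 0 0;1 -45 -33 -20 0 0 0;1 -45 -33 -15 0 0 0;1 -45 -33 -12 0 0 0;1 -45 -33 -12 0 0 0;1 -45 -33 -12 0 0 0;1 -45 -33 -10 0 0 0;1 -45 -33 -10 0 0 0;1 -45 -33 -5 0 0 0;1 -45 -33 -5 0 0 0' 20
python3 -m crank '1 -30 -24 0 0 0 0;1 -15 -12 0 0 0 -8;1 0 0 0 0 0 -8;1 0 0 0 0 0 0'
python3 - <<'E'
from h import *
s=env.state();print(s['time_s'],s['ee_pos'],s['ee_rot'],s['qpos'])
cv2.imwrite('pics/w1.png',grab_frame('wrist'))
for n in('isolator_lever','burner_lever'): print(n,[(d['point'],d['p']) for d in models.search_frame(n,'wrist')[:1]])
E
```

```text
time_s: 2.05
ee_pos: [499.7, 91.0, 351.4]
ee_rot: [180.0, 0.0, 160.9]
force: [0.4, -0.7, -0.4]
gripper_width: 1.0
gripper_force: 0.0
time_s: 2.55
ee_pos: [529.7, 43.7, 350.8]
ee_rot: [180.0, -0.0, 176.7]
force: [0.2, 0.7, -0.3]
gripper_width: 0.2
gripper_force: 0.0
2.55 [529.66147698  43.65915946 350.8326366 ] [ 1.79991710e+02 -1.44137590e-02  1.76747331e+02] [ 3.46618982e+00  1.13126832e+01  8.14276031e+01  9.93060120e-03
  8.72730586e+01 -8.32816134e+01]
isolator_lever [([568.5, 180.3, 145.7], 0.62)]
burner_lever [([545.1, -87.5, 142.9], 0.64)]
```

View pics/w1.png

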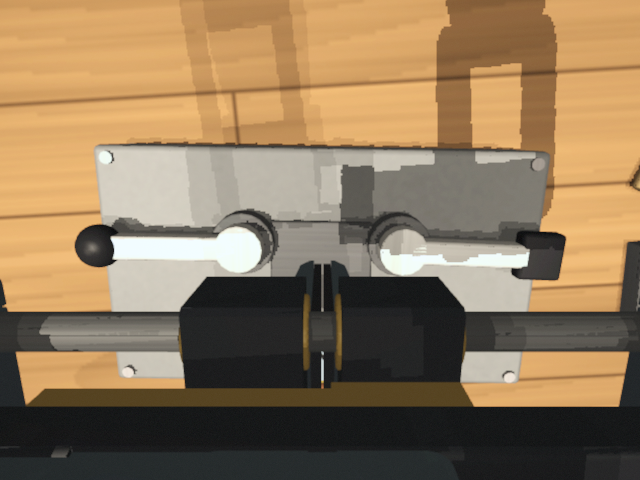

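The wrist view shows the ball at (97,246), the burner cap at (239,249), the isolator cap at (404,251) and the paddle at (540,256).

Run:
```python
from h import *
W=cam('wrist')
P={n:plane(W,p,z)[:2] for n,p,z in(('B',(239,249),148),('I',(404,251),148),('ball',(97,246),135),('pad',(540,256),144),('c1',(105,157),103),('c2',(538,164),103),('c3',(509,377),103),('c4',(128,371),103))}
for k,v in P.items(): print(k,v.round(1))
y=P['I']-P['B'];print('shaft dist',np.linalg.norm(y),'yaw',np.degrees(np.arctan2(-y[0],y[1])))
for a,b in(('c4','c3'),('c1','c2')):
    v=P[b]-P[a];print(np.degrees(np.arctan2(-v[0],v[1])),np.linalg.norm(v))
d=P['pad']-P['I'];print('iso dir',np.degrees(np.arctan2(d[0],d[1])),np.linalg.norm(d));d=P['ball']-P['B'];print('burner',np.degrees(np.arctan2(d[0],-d[1])),np.linalg.norm(d))
```

```text
B [553.6 -30.6]
I [563.6 115.5]
ball [ 546.8 -163.1]
pad [576.2 238.6]
c1 [ 468.4 -157.6]
c2 [497.6 251.8]
c3 [723.5 235.9]
c4 [ 693.3 -173.3]
shaft dist 146.46297254747773 yaw -3.912101998405742
-4.220496680907403 410.3328951814875
-4.091348941633647 410.3673904303244
iso dir 5.853792730006977 123.73172661730766
burner -2.937620810101505 132.64600741961542
```

```bash
cat >> h.py <<'E'
X=np.array([.9974,-.0715]);Y=np.array([.0715,.9974]);I=np.array([566.5,117]);B=np.array([556.,-32])
def tgt(w,th,r=68,gap=0):
    s=1 if w=='I' else -1
    u=np.array([np.sin(th),s*np.cos(th)]);n=np.array([-np.cos(th),s*np.sin(th)])
    c=r*u+(11+gap+16*np.cos(th)+13.5*np.sin(th))*n
    return (I if w=='I' else B)+c[0]*X+c[1]*Y
def show(*a,z=None,**k):
    p=tgt(*a,**k);s=env.state();d=[*(p-s['ee_pos'][:2]),(z or s['ee_pos'][2])-s['ee_pos'][2]]
    print(a,k,'world',p.round(1),'tool',toolshift(d).round(1))
E
python3 - <<'E'
from h import *
show('I',.03,gap=22,z=200)
for t in (0,.1,.2,.3,.4,.5,.6,.8,1,1.2): show('I',t,z=131)
show('B',0,z=131,gap=12)
show('B',0,z=131)
E
```

```text
('I', 0.03) {'gap': 22} world [524.3 189.7] tool [ 13.4 145.  151.1]
('I', 0) {} world [544.4 186.8] tool [ -6.9 143.2 220.1]
('I', 0.1) {} world [550.3 188.8] tool [-12.6 145.6 220.1]
('I', 0.2) {} world [556.5 190.4] tool [-18.7 147.5 220.1]
('I', 0.3) {} world [563.  191.3] tool [-25.2 148.8 220.1]
('I', 0.4) {} world [569.8 191.7] tool [-32.  149.5 220.1]
('I', 0.5) {} world [576.8 191.2] tool [-39.  149.5 220.1]
('I', 0.6) {} world [583.9 190. ] tool [-46.1 148.7 220.1]
('I', 0.8) {} world [598.1 185.1] tool [-60.6 144.5 220.1]
('I', 1) {} world [611.4 176.8] tool [-74.3 137.  220.1]
('I', 1.2) {} world [622.8 165.1] tool [-86.4 126.  220.1]
('B', 0) {'gap': 12} world [512.2 -97. ] tool [   9.4 -142.   220. ]
('B', 0) {} world [524.2 -97.9] tool [  -2.6 -142.2  220. ]
```

```bash
python3 -m crank '1 5 36 40 0 0 0;1 5 36 40 0 0 0;1 4 36 40 0 0 0;1 4 35 35 0 0 0;1 0 0 45 0 0 0;1 0 0 20 0 0 0;1 0 0 0 0 0 0'
python3 -m crank '1 -6 0 0 0 0 0;1 -6 0 0 0 0 0;1 -4 0 0 0 0 0;1 0 0 0 0 0 0'
python3 -m crank '1 -4 0 0 0 0 0;1 -4 0 0 0 0 0;1 0 0 0 0 0 0'
python3 -m crank '1 -4 0 0 0 0 0;1 -4 0 0 0 0 0;1 0 0 0 0 0 0'
```

```text
time_s: 3.58
ee_pos: [518.2, 187.8, 129.6]
ee_rot: [-179.9, -0.2, 176.9]
force: [0.4, -0.2, 0.5]
gripper_width: 0.6
gripper_force: 0.0
time_s: 4.08
ee_pos: [536.0, 186.7, 131.3]
ee_rot: [180.0, 0.0, 176.8]
force: [-0.8, 1.0, 1.0]
gripper_width: 0.6
gripper_force: 0.0
time_s: 4.45
ee_pos: [543.7, 186.4, 130.9]
ee_rot: [180.0, 0.0, 176.9]
force: [0.5, -0.7, -0.8]
gripper_width: 0.3
gripper_force: 0.0
time_s: 4.82
ee_pos: [550.0, 186.5, 130.8]
ee_rot: [180.0, -0.2, 176.9]
force: [-4.4, 1.5, 2.3]
gripper_width: 0.4
gripper_force: 2.5
```

Contact is where the model predicted. I'll sweep to about 0.5 rad, then back off.

```bash
python3 -m crank '1 -6 1 0 0 0 0;1 -7 1 0 0 0 0;1 -7 1 0 0 0 0;1 -7 0 0 0 0 0;1 0 0 0 0 0 0'
python3 -m crank '1 15 10 -10 0 0 0;1 20 0 -40 0 0 0;1 20 0 -20 0 0 0;1 0 0 0 0 0 0'
python3 - <<'E'
from h import *
s=env.state();cv2.imwrite('pics/w2.png',grab_frame('wrist'))
show('B',0,gap=12,z=200);show('B',0,gap=12,z=131)
E
```

```text
time_s: 5.45
ee_pos: [577.0, 187.1, 130.0]
ee_rot: [-179.9, -0.2, 176.9]
force: [-4.6, -0.3, -1.6]
gripper_width: 0.6
gripper_force: 1.8
time_s: 5.95
ee_pos: [524.5, 201.6, 204.0]
ee_rot: [179.8, 0.4, 177.0]
force: [0.4, -0.4, -0.2]
gripper_width: 0.5
gripper_force: 0.0
('B', 0) {'gap': 12} world [512.2 -97. ] tool [  -3.6 -298.5    2. ]
('B', 0) {'gap': 12} world [512.2 -97. ] tool [  -3.3 -298.6   71. ]
```

View pics/w2.png

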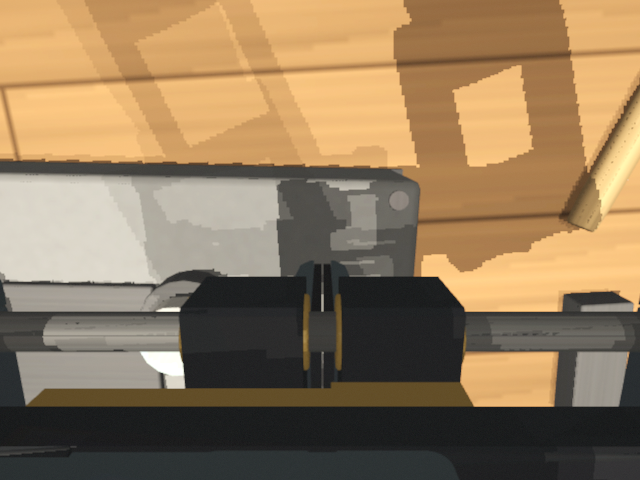

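The levers are hidden behind the gripper in this view, so I'll rely on touch. Next is the burner lever.

```bash
python3 -m crank '1 0 -50 0 0 0 0;1 0 -50 0 0 0 0;1 0 -50 0 0 0 0;1 0 -50 0 0 0 0;1 0 -50 0 0 0 0;1 0 -48 20 0 0 0;1 0 0 40 0 0 0;1 0 0 11 0 0 0;1 0 0 0 0 0 0'
python3 -m crank '1 -5 0 0 0 0 0;1 -5 0 0 0 0 0;1 0 0 0 0 0 0'
python3 -m crank '1 -3 0 0 0 0 0;1 0 0 0 0 0 0'
python3 -m crank '1 -3 0 0 0 0 0;1 0 0 0 0 0 0'
```

```text
time_s: 7.12
ee_pos: [508.0, -96.8, 129.2]
ee_rot: [180.0, -0.1, 176.9]
force: [-0.3, -0.9, 0.1]
gripper_width: 0.2
gripper_force: 0.0
time_s: 7.5
ee_pos: [518.9, -97.5, 130.7]
ee_rot: [-180.0, 0.1, 176.9]
force: [-0.2, 0.1, 1.0]
gripper_width: 0.7
gripper_force: 0.0
time_s: 7.75
ee_pos: [521.1, -97.8, 130.0]
ee_rot: [180.0, 0.0, 176.9]
force: [-0.2, -0.2, 1.0]
gripper_width: 0.6
gripper_force: 0.0
time_s: 8.0
ee_pos: [523.1, -98.0, 129.8]
ee_rot: [-180.0, -0.1, 176.9]
force: [-3.0, -1.3, 1.5]
gripper_width: 0.7
gripper_force: 1.7
```

```bash
for i in 1 2; do python3 -m crank '1 -2 0 0 0 0 0;1 0 0 0 0 0 0' | grep -E 'ee_pos|force: \['; done; python3 -m crank '1 -1.5 0 0 0 0 0;1 0 0 0 0 0 0'
```

```text
ee_pos: [524.8, -98.4, 129.8]
force: [-4.6, -1.4, 3.1]
ee_pos: [525.0, -98.5, 129.8]
force: [-8.9, -1.4, 6.0]
time_s: 8.75
ee_pos: [525.1, -98.5, 129.9]
ee_rot: [-180.0, -0.5, 176.9]
force: [-12.3, -1.7, 9.1]
gripper_width: 0.9
gripper_force: 6.3
```

Blocked at 0.05, with x stuck at 525. I'll move the isolator to 0.6.

```bash
python3 -m crank '1 10 0 -40 0 0 0;1 0 0 -30 0 0 0;1 -4 49 0 0 0 0;1 -4 49 0 0 0 0;1 -4 49 0 0 0 0;1 -4 49 0 0 0 0;1 -4 49 0 0 0 0;1 -4 46 20 0 0 0;1 0 0 50 0 0 0;1 0 0 0 0 0 0'|grep ee_pos
python3 -m crank '1 -6 0 0 0 0 0;1 -6 0 0 0 0 0;1 -6 0 0 0 0 0;1 -5 -1 0 0 0 0;1 0 0 0 0 0 0'|grep -E 'time|ee_pos|force: \['
python3 - <<'E'
from h import *
show('I',.6,z=131)
E
```

```text
ee_pos: [557.0, 191.5, 126.5]
time_s: 10.62
ee_pos: [582.0, 189.3, 130.5]
force: [-3.2, 1.4, 2.3]
('I', 0.6) {} world [583.9 190. ] tool [-1.8  0.8 -0.5]
```

```bash
python3 -m crank '1 -3 0 0 0 0 0;1 15 8 0 0 0 0;1 10 0 -40 0 0 0;1 10 -40 -30 0 0 0;1 5 -50 0 0 0 0;1 5 -50 0 0 0 0;1 5 -50 0 0 0 0;1 5 -54 0 0 0 0;1 2 -54 20 0 0 0;1 0 0 50 0 0 0'|grep -E 'ee_pos|force: \['
python3 -m crank '1 0 0 0 0 0 0;1 -5 0 0 0 0 0;1 -4 0 0 0 0 0;1 0 0 0 0 0 0'|grep -E 'ee_pos|force: \['
```

```text
ee_pos: [514.3, -100.8, 131.5]
force: [0.5, 0.3, -1.3]
ee_pos: [522.7, -97.5, 131.2]
force: [0.4, 0.8, 0.2]
```

```bash
for i in 1 2 3; do python3 -m crank '1 -2 0 0 0 0 0;1 0 0 0 0 0 0' | grep -E 'time|ee_pos|force: \['; done
```

```text
time_s: 12.62
ee_pos: [523.6, -97.9, 130.2]
force: [0.2, 0.1, 0.7]
time_s: 12.88
ee_pos: [524.8, -98.0, 129.8]
force: [-2.4, 0.6, 2.3]
time_s: 13.12
ee_pos: [524.9, -98.0, 129.8]
force: [-6.7, -0.3, 4.9]
```

Blocked at 0.6, so I'll go to 0.7.

```bash
python3 -m crank '1 8 0 -40 0 0 0;1 0 0 -30 0 0 0;1 -5 49 0 0 0 0;1 -5 49 0 0 0 0;1 -5 49 0 0 0 0;1 -5 49 0 0 0 0;1 -5 49 0 0 0 0;1 -5 46 20 0 0 0;1 0 0 50 0 0 0;1 0 0 0 0 0 0'|grep ee_pos
python3 -m crank '1 -6 0 0 0 0 0;1 -6 0 0 0 0 0;1 -6 -1 0 0 0 0;1 -4 -2 0 0 0 0;1 0 0 0 0 0 0'|grep -E 'time|ee_pos|force: \['
python3 - <<'E'
from h import *
show('I',.7,z=131)
E
```

```text
ee_pos: [562.7, 191.0, 126.4]
time_s: 15.0
ee_pos: [587.2, 187.3, 130.8]
force: [-1.9, 0.8, 2.3]
('I', 0.7) {} world [591. 188.] tool [-3.8  0.9 -0.2]
```

```bash
python3 -m crank '1 -5 0 0 0 0 0;1 15 8 0 0 0 0;1 12 0 -40 0 0 0;1 12 -40 -30 0 0 0;1 6 -50 0 0 0 0;1 6 -50 0 0 0 0;1 5 -50 0 0 0 0;1 4 -53 0 0 0 0;1 2 -53 20 0 0 0;1 0 0 50 0 0 0'|grep -E 'ee_pos|force: \['
python3 -m crank '1 0 0 0 0 0 0;1 -5 0 0 0 0 0;1 -5 0 0 0 0 0;1 0 0 0 0 0 0'|grep -E 'ee_pos|force: \['
for i in 1 2 3; do python3 -m crank '1 -2 0 0 0 0 0;1 0 0 0 0 0 0' | grep -E 'time|ee_pos|force: \['; done
```

```text
ee_pos: [516.0, -100.9, 131.4]
force: [0.8, 0.2, -0.4]
ee_pos: [525.0, -97.5, 131.3]
force: [-2.6, -0.1, 1.0]
time_s: 17.0
ee_pos: [525.0, -97.6, 130.4]
force: [-7.0, 1.5, 4.9]
time_s: 17.25
ee_pos: [525.1, -97.6, 130.4]
force: [-11.0, 0.3, 8.5]
time_s: 17.5
ee_pos: [525.2, -97.7, 130.4]
force: [-14.9, 0.6, 11.1]
```

Blocked at 0.7, so I'll go to 0.8.

```bash
python3 -m crank '1 8 0 -40 0 0 0;1 0 0 -30 0 0 0;1 -5 49 0 0 0 0;1 -5 49 0 0 0 0;1 -5 49 0 0 0 0;1 -6 49 0 0 0 0;1 -6 49 0 0 0 0;1 -6 46 20 0 0 0;1 0 0 50 0 0 0;1 0 0 0 0 0 0'|grep ee_pos
python3 -m crank '1 -6 -1 0 0 0 0;1 -6 -1 0 0 0 0;1 -6 -2 0 0 0 0;1 -6 -2 0 0 0 0;1 0 0 0 0 0 0'|grep -E 'time|ee_pos|force: \['
python3 - <<'E'
from h import *
show('I',.8,z=131)
E
```

```text
ee_pos: [569.1, 191.0, 126.8]
time_s: 19.38
ee_pos: [594.7, 183.4, 130.5]
force: [-2.5, 0.9, 2.0]
('I', 0.8) {} world [598.1 185.1] tool [-3.3  1.9 -0.5]
```

```bash
python3 -m crank '1 -4 0 0 0 0 0;1 15 10 0 0 0 0;1 13 0 -40 0 0 0;1 12 -40 -30 0 0 0;1 8 -50 0 0 0 0;1 8 -50 0 0 0 0;1 6 -50 0 0 0 0;1 4 -52 0 0 0 0;1 3 -53 20 0 0 0;1 0 0 50 0 0 0'|grep -E 'ee_pos|force: \['
python3 -m crank '1 0 0 0 0 0 0;1 -5 0 0 0 0 0;1 -5 0 0 0 0 0;1 0 0 0 0 0 0'|grep -E 'ee_pos|force: \['
for i in 1 2 ; do python3 -m crank '1 -2 0 0 0 0 0;1 0 0 0 0 0 0' | grep -E 'time|ee_pos|force: \['; done
```

```text
ee_pos: [516.3, -100.8, 131.6]
force: [0.3, 0.5, -0.4]
ee_pos: [524.9, -97.5, 131.3]
force: [-2.6, 0.4, 1.3]
time_s: 21.38
ee_pos: [525.0, -97.6, 130.6]
force: [-6.5, 1.7, 6.1]
time_s: 21.62
ee_pos: [525.0, -97.6, 130.6]
force: [-10.9, 0.4, 8.1]
```

Blocked at 0.8, so I'll go to 0.9.

```bash
python3 -m crank '1 8 0 -40 0 0 0;1 0 0 -30 0 0 0;1 -6 49 0 0 0 0;1 -6 49 0 0 0 0;1 -6 49 0 0 0 0;1 -7 49 0 0 0 0;1 -7 49 0 0 0 0;1 -7 47 20 0 0 0;1 0 0 50 0 0 0;1 0 0 0 0 0 0'|grep ee_pos
python3 -m crank '1 -7 -2 0 0 0 0;1 -7 -2 0 0 0 0;1 -7 -2 0 0 0 0;1 -6 -3 0 0 0 0;1 0 0 0 0 0 0'|grep -E 'time|ee_pos|force: \['
python3 - <<'E'
from h import *
show('I',.9,z=131);show('I',.8,z=131)
E
```

```text
ee_pos: [573.2, 191.9, 126.9]
time_s: 23.5
ee_pos: [601.9, 181.1, 130.5]
force: [-2.6, 1.6, 2.2]
('I', 0.9) {} world [604.9 181.4] tool [-2.9  0.4 -0.5]
('I', 0.8) {} world [598.1 185.1] tool [ 4.1  3.8 -0.5]
```

```bash
python3 -m crank '1 -3 -1 0 0 0 0;1 15 12 0 0 0 0;1 15 0 -40 0 0 0;1 13 -40 -30 0 0 0;1 9 -50 0 0 0 0;1 9 -50 0 0 0 0;1 7 -50 0 0 0 0;1 4 -52 0 0 0 0;1 3 -52 20 0 0 0;1 0 0 50 0 0 0'|grep -E 'ee_pos|force: \['
python3 -m crank '1 0 0 0 0 0 0;1 -5 0 0 0 0 0;1 -5 0 0 0 0 0;1 0 0 0 0 0 0'|grep -E 'ee_pos|force: \['
for i in 1 2 ; do python3 -m crank '1 -2 0 0 0 0 0;1 0 0 0 0 0 0' | grep -E 'time|ee_pos|force: \['; done
```

```text
ee_pos: [516.2, -100.6, 131.4]
force: [-0.6, 0.5, -0.3]
ee_pos: [525.4, -97.6, 131.2]
force: [-0.8, 0.0, -0.1]
time_s: 25.5
ee_pos: [525.5, -97.7, 130.2]
force: [-4.3, 0.1, 3.5]
time_s: 25.75
ee_pos: [525.7, -97.8, 130.1]
force: [-9.0, 1.6, 8.4]
```

Still blocked at 0.9. I'll go to 1.0 and check the true lever angle with a picture.

```bash
python3 -m crank '1 8 0 -40 0 0 0;1 0 0 -30 0 0 0;1 -7 49 0 0 0 0;1 -7 49 0 0 0 0;1 -7 49 0 0 0 0;1 -7 49 0 0 0 0;1 -7 49 0 0 0 0;1 -7 48 20 0 0 0;1 0 0 50 0 0 0;1 0 0 0 0 0 0'|grep ee_pos
python3 -m crank '1 -7 -3 0 0 0 0;1 -7 -3 0 0 0 0;1 -7 -3 0 0 0 0;1 -7 -4 0 0 0 0;1 0 0 0 0 0 0'|grep -E 'time|ee_pos|force: \['
python3 - <<'E'
from h import *
show('I',1.,z=131);show('I',.9,z=131)
im=grab_frame('scene');cv2.imwrite('pics/s2.png',cv2.resize(im[150:350,200:450],None,fx=3,fy=3))
E
```

```text
ee_pos: [576.2, 192.5, 126.4]
time_s: 27.62
ee_pos: [606.0, 177.7, 130.3]
force: [-0.9, 1.0, 0.6]
('I', 1.0) {} world [611.4 176.8] tool [-5.4 -0.7 -0.7]
('I', 0.9) {} world [604.9 181.4] tool [ 1.3  3.6 -0.7]
```

View pics/s2.png

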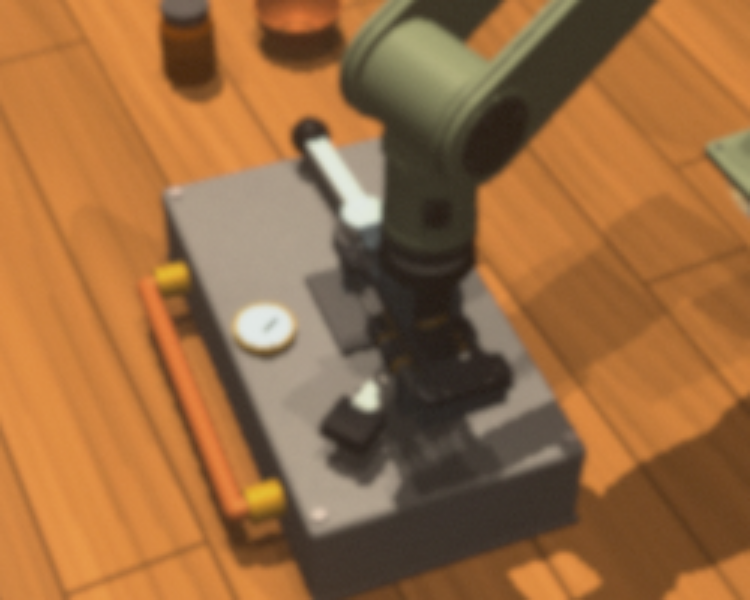

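The scene crop shows the paddle at crop (355,420), which is pixel (318.5,290). The burner is still at off and everything else is untouched.

Run:
```python
from h import *
p=plane(cam('scene'),(318.5,290),144)[:2]-[6,2.4]-I
print(p,np.linalg.norm(p),'theta',np.arctan2(p@X,p@Y))
```

```text
[97.13579183 71.09519992] 120.37395692056222 theta 0.8674060967783281
```

```bash
python3 -m crank '1 -6 -2 0 0 0 0;1 0 0 0 0 0 0'|grep -E 'time|ee_pos|force: \['
python3 -m crank '1 15 15 0 0 0 0;1 18 0 -40 0 0 0;1 15 -40 -30 0 0 0;1 10 -50 0 0 0 0;1 10 -50 0 0 0 0;1 8 -50 0 0 0 0;1 4 -51 0 0 0 0;1 2 -50 20 0 0 0;1 0 0 50 0 0 0;1 0 0 0 0 0 0'|grep -E 'ee_pos|force: \['
python3 -m crank '1 -5 0 0 0 0 0;1 -5 0 0 0 0 0;1 0 0 0 0 0 0'|grep -E 'ee_pos|force: \['
for i in 1 2 ; do python3 -m crank '1 -2 0 0 0 0 0;1 0 0 0 0 0 0' | grep -E 'time|ee_pos|force: \['; done
```

```text
time_s: 27.92
ee_pos: [610.9, 175.7, 129.6]
force: [-2.1, 0.8, -0.1]
ee_pos: [511.7, -94.8, 127.3]
force: [-0.3, -0.0, -0.3]
ee_pos: [525.9, -95.7, 131.2]
force: [-0.0, 0.3, 0.3]
time_s: 29.8
ee_pos: [526.1, -95.9, 130.1]
force: [-2.5, 0.5, 2.2]
time_s: 30.05
ee_pos: [527.9, -96.2, 130.0]
force: [-4.3, -0.8, 3.7]
```

The lever is moving past the block now, so I'll continue gently.

```bash
for i in 1 2 3 4; do python3 -m crank '1 -2 0 0 0 0 0;1 0 0 0 0 0 0' | grep -E 'time|ee_pos|force: \['; done
```

```text
time_s: 30.3
ee_pos: [530.2, -96.6, 129.9]
force: [-4.2, -0.7, 4.0]
time_s: 30.55
ee_pos: [532.4, -96.8, 129.9]
force: [-4.2, -1.8, 3.4]
time_s: 30.8
ee_pos: [534.4, -96.9, 129.9]
force: [-4.3, -1.6, 2.7]
time_s: 31.05
ee_pos: [536.5, -96.9, 129.9]
force: [-5.0, -1.7, 3.8]
```

Run:
```python
from h import *
for t in(.2,.3,.4,.5,.6,.7,.8,.9,.95): show('B',t,z=131)
```

```text
('B', 0.2) {} world [ 535.6 -103.2] tool [ 0.6 -6.3 -1.1]
('B', 0.3) {} world [ 541.9 -105.1] tool [-5.8 -7.8 -1.1]
('B', 0.4) {} world [ 548.6 -106.4] tool [-12.6  -8.8  -1.1]
('B', 0.5) {} world [ 555.6 -106.9] tool [-19.6  -9.   -1.1]
('B', 0.6) {} world [ 562.8 -106.8] tool [-26.8  -8.4  -1.1]
('B', 0.7) {} world [ 570.1 -105.8] tool [-34.1  -7.   -1.1]
('B', 0.8) {} world [ 577.5 -103.9] tool [-41.3  -4.8  -1.1]
('B', 0.9) {} world [ 584.8 -101.2] tool [-48.4  -1.6  -1.1]
('B', 0.95) {} world [588.4 -99.5] tool [-51.9   0.3  -1.1]
```

```bash
python3 -m crank '1 -5 -2 0 0 0 0;1 -5 -2 0 0 0 0;1 -5 -2 0 0 0 0;1 -5 0 0 0 0 0;1 -5 0 0 0 0 0;1 -5 1 0 0 0 0;1 -5 1 0 0 0 0;1 0 0 0 0 0 0'|grep -E 'time|ee_pos|force: \['
python3 -m crank '1 -5 2 0 0 0 0;1 -5 2 0 0 0 0;1 0 0 0 0 0 0'|grep -E 'time|ee_pos|force: \['
for i in 1 2 3; do python3 -m crank '1 -3 1 0 0 0 0;1 0 0 0 0 0 0'|grep -E 'time|ee_pos|force: \[';done
```

```text
time_s: 32.05
ee_pos: [571.4, -102.2, 129.2]
force: [-2.7, -0.5, -1.3]
time_s: 32.42
ee_pos: [581.5, -99.0, 129.7]
force: [-3.1, -0.8, -1.0]
time_s: 32.67
ee_pos: [581.8, -98.8, 129.6]
force: [-8.8, -2.4, 2.3]
time_s: 32.92
ee_pos: [582.1, -98.7, 129.5]
force: [-16.0, -4.9, 6.1]
time_s: 33.17
ee_pos: [582.2, -98.6, 129.5]
force: [-22.3, -6.8, 9.9]
```

It reached the hard stop, at the angle the model predicts for about 0.9. I'll withdraw and verify.

```bash
python3 -m crank '1 12 -5 0 0 0 0;1 15 -5 0 0 0 0;1 20 0 -20 0 0 0;1 20 0 -40 0 0 0;1 10 20 -50 0 0 0;1 10 40 -50 0 0 0;1 20 40 -50 0 0 0;1 20 40 -10 0 0 0;1 0 0 0 0 0 0;1 0 0 0 0 0 0'
python3 - <<'E'
from h import *
cv2.imwrite('pics/w3.png',grab_frame('wrist'))
E
```

```text
time_s: 34.42
ee_pos: [472.6, 35.7, 344.7]
ee_rot: [180.0, 0.1, 176.9]
force: [0.5, -0.7, -1.2]
gripper_width: 0.8
gripper_force: 0.0
```

View pics/w3.png

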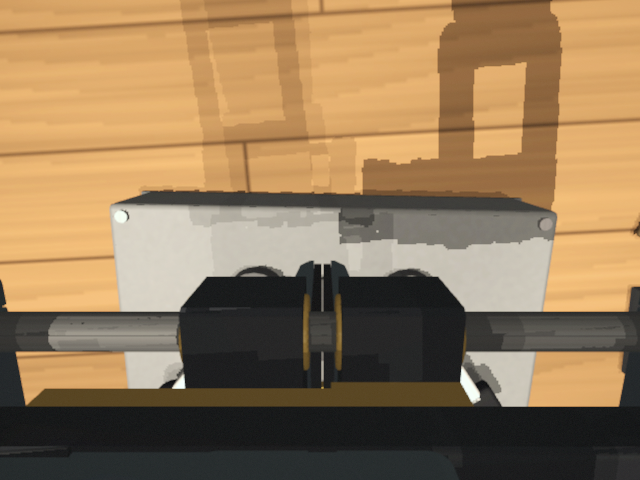

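The gripper hides the levers here; only the ends show, at (170,385) and (485,395). I'll move forward over the desk and look again.

```bash
python3 -m crank '1 -45 0 -10 0 0 0;1 -45 0 -10 0 0 0;1 -45 0 -10 0 0 0;1 -40 0 0 0 0 0;1 0 0 0 0 0 0;1 0 0 0 0 0 0'|grep ee_pos
python3 - <<'E'
from h import *
cv2.imwrite('pics/w4.png',grab_frame('wrist'))
E
```

```text
ee_pos: [646.8, 25.4, 373.7]
```

View pics/w4.png

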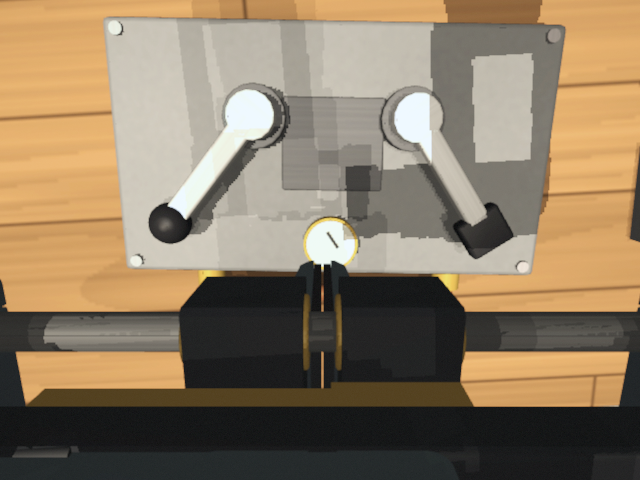

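The wrist view shows the burner cap at (249,116), ball at (170,223), isolator cap at (418,116) and paddle at (483,230).

Run:
```python
from h import *
W=cam('wrist');f=lambda p,z:plane(W,p,z)[:2]
d=f((170,223),135)-f((249,116),144);print('burner',np.arctan2(d@X,-(d@Y)),np.linalg.norm(d))
d=f((483,230),144)-f((418,116),144);print('iso',np.arctan2(d@X,d@Y),np.linalg.norm(d))
env.job_done();print(env.state()['time_s'])
```

```text
burner 0.8944564579358172 127.58792880467598
iso 0.9782944485358833 123.01887189104819
the job is handed in; nothing more can be done
the job is handed in; nothing more can be done
```

The gas desk is on line and handed in: the isolating lever released the burner at about 0.98 rad, the burner lever is fully over at its stop (measured 0.89 rad), the highest force on it was about 25 N, and the arm is clear of everything after about 35 s.

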